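# Blank off a flanged valve with a thin line blank from the shelf

### The job

Blank off the valve standing on the left: take the blue plastic cover off its upturned flange and put it in the empty yellow bin beside the valve. Slide the small red-tailed steel blank across the shelf to the front edge until its tail overhangs, pick it up by the overhanging tail without letting it fall, and lay it gently, not dropped, flat and centred on the flange's raised face with the tail midway between two bolt holes. Let go of it and leave everything else where it stands.

Things in the scene. Friction and masses are not known exactly. Their poses are not given: they have to be found in the camera images.
- blank: The line blank to fit: flat bare steel plate, 3 mm thick, about 120 g, lying on the shelf deck: a disc 64 mm in diameter with a straight tail 28 mm wide ending 95 mm from the disc's centre, the tail's outer 28 mm painted red. Too thin to grip well on the deck; oiled, it slides easily under fingertips pressed on it (about 15 N). Origin under the disc's centre, x along the tail, z up.
- blank_tail (a point): Point on the blank's tail 82 mm from the disc's centre, at mid thickness: a good place to pinch, across the 28 mm width.
- blank_tip (a point): End of the blank's tail, on its centre line, 95 mm from the disc's centre, at mid thickness.
- shelf: Blue-grey steel shelf unit fixed on the bench; deck 380 mm (x, front to back) by 620 mm (y), top 120 mm above the bench. Origin on the bench under the deck's centre, z up; -x is its front, towards the robot, with free air before it; bins below do not reach past it. A bronze check valve is fixed at the rear left: within 65 mm of 140 mm along x, 200 mm along y, 72 mm tall.
- shelf_edge (a point): Middle of the deck's front edge, at the height of the deck's top; axes as the shelf's: -x points out over the edge, y runs along the edge. The folded front lip is 30 mm deep.
- valve: Grey-black iron gate valve standing on end in a fixed holding fixture, open flange up: 115 mm diameter, top 169 mm above the bench, rim 16 mm thick; on it a bright raised face, 68 mm diameter, with a 27 mm bore. Four 14 mm bolt holes on an 85 mm circle lie 45 degrees off its axes: midway between holes is along its +x, -x, +y or -y. Origin on the bench under the flange's centre, z up.
- valve_face (a point): Centre of the valve's raised face, at the height of that face (172 mm above the bench); axes as the valve's.
- handwheel (a point): Centre of the valve's red handwheel, 100 mm over its rim, which stands upright 142 mm out from the valve's axis along the valve's +y; its top lies 29 mm below the raised face.
- cover: Blue plastic cover on the valve's raised face: disc 80 mm in diameter, 4 mm thick, about 40 g; on it a grip bar 36 mm long (its x), 12 mm wide (its y) and 22 mm tall; below it a loose plug 22 mm in diameter reaching 9 mm into the bore. Lifts straight up. Origin at the centre of the disc's underside, z up.
- bin: Empty yellow stacking bin for the cover, standing loose on the bench (350 g), 130 mm (x) by 160 mm (y), walls 3 mm thick; back and rear sides 75 mm tall, front (-x) 34 mm and front sides 47 mm tall. Origin at the centre of its underside, z up.
- union: Bystander: brass pipe union, standing; round, 38 mm across the hexagon (22 mm largest radius), 44 mm tall. Origin at the centre of its underside, z up.
- tin: Bystander: small green tin of jointing compound with a steel lid, 44 mm diameter, 44 mm tall, standing. Origin at the centre of its underside, z up.
- nozzle: Bystander: dark bronze stub fitting, standing; 36 mm across the hexagon at its foot (21 mm largest radius), 54 mm tall. Origin at the centre of its underside, z up.
- ballvalve: Bystander: brass ball valve with a blue lever, lying at the right end of the shelf deck. Body 78 mm long along its y, 36 mm (42 mm over hexagon corners) along its x; the lever runs from the origin to 100 mm along +x, 14 mm wide, its top 61 mm above the deck. Origin under the middle of the body, z up.
- partsbin: Bystander: small yellow stacking bin of fittings at the left end of the shelf deck, 140 mm (x) by 85 mm (y) by 50 mm tall. Origin at the centre of its underside, z up.
- carton: Bystander: closed cardboard carton at the back of the shelf deck, 80 mm (x) by 170 mm (y) by 42 mm tall. Origin at the centre of its underside, z up.
- bigblank: Bystander: a larger line blank with a yellow-painted tail (disc 84 mm diameter, tail 32 mm wide ending 115 mm from the disc's centre, 3 mm thick) lying on the carton. It belongs to another valve. Origin under the disc's centre, x along the tail.
- spanner: Bystander: 200 mm spanner lying on the bench between the robot and the shelf, about 10 mm thick. Origin near its middle, x along it.
Things that resemble listed ones, but are neither listed nor needed, are in the scene too. Leave any green look-alike of the bin alone.

How it is judged:
By the outcome, as a careful person would: the job done as asked, in the order asked, and still so for the second after the job is handed in, with the robot touching nothing.
It also fails if it takes over 72 s, if anything falls off the work surface, if the arm or the gripper's body presses on something with over 40 N, if the wrist force passes 120 N, or if a joint passes its speed limit or range.

### The arm

A 6-joint arm with a two-finger parallel gripper is mounted at the origin on the work surface. World frame = base frame: x ahead of the robot, y to its left, z up, the work surface at z = 0. Lengths are in mm, angles in rad, forces in N, time in s.
With the tool pointing down it reaches from about 325 to 875 mm from the base axis. Payload 4.4 kg.
Tool frame: the origin (TCP) lies on the centre line of the jaws, within the pads' length; the fingertips stand ahead of it and the grasp point (between the pads) lies 6 mm ahead of it (ctrl.tcp_to_tips is the z of the fingertips in the tool frame, in mm); z points along the fingers, y is the direction in which the jaws open and shut (so a half turn about z gives the same grasp; the last joint's range is limited). The gripper opens to 85 mm and grips with 20 to 120 N. Pads are 22 mm wide; open, the fingers measure 114 mm over their backs; the gripper's body (76 mm by 85 mm) begins 54 mm behind the grasp point. The pads swing forward as they close: fully open they stand 13 mm farther back than shut.
Start: joints at [-1.452, 0.207, 1.542, -0, 1.393, -0.15], TCP at [153.247, -554.205, 256.282] pointing down, gripper open.
Joint ranges: [-2.73, 2.73], [-0.86, 2.22], [0.23, 2.46], [-1.11, 4.25], [0.08, 2.63], [-2.82, 2.82]. Speed limits (rad/s): [2.79, 2.79, 3.14, 3.14, 3.14, 3.14].

### API

Orientations are given as a 3x3 rotation matrix whose columns are the frame's x, y, z axes.
In Python, from plant import ctrl, sensors, optics gives the robot as it stands. Calls block until the motion is done:
- ctrl.move_ptp(position, orientation): joint-space move of the TCP to a pose.
- ctrl.move_l(position, rot=None, vel=150, threshold=None): straight line of the TCP; rot=None keeps the orientation; vel is the mean speed in mm/s. With threshold (N) it stops when the force on the tool has changed by that much, and returns True; else False.
- ctrl.set_joints(angles): joint-space move.
- ctrl.gripper_to(opening, force=None): finger opening in mm; force is the grip in N (None keeps the last); returns when the fingers have stopped.
- ctrl.hold(seconds).
- ctrl.solve_ik(position, orientation): joint angles nearest the present ones, or None.
- sensors.read_state(): the state.
- optics.grab_frame(name): name is "side" or "top" or "wrist"; returns (picture, depth): 384x512x3 uint8, red, green, blue; 384x512 float32, mm along the optical axis (not along the pixel's ray), 0 where there is no reading.
- optics.camera_params(name): a dict with "mtx" (3x3 intrinsics, pixels), "k1" (the pictures are not rectified: a ray, as slopes to the right and down, at radius r is drawn at 1 + k1 r^2 times it, then the intrinsics apply), "R" (3x3) and "t" (3): a world point X has camera coordinates R X + t; the wrist camera has in their place "T_tool_cam" (4x4, takes a point from camera to tool coordinates, whose origin is the TCP and whose axes are the flange's). Camera axes: x right, y down, z forward; pixel columns grow to the right and rows downward; lengths in mm; the calibration is good to about 2 mm. A picture is of the moment at which its call begins: read the wrist's pose just before it. camera_params takes no time and is no camera call.
A pose or a line that the arm cannot do raises ctrl.MotionError and nothing moves.
- ctrl.finish_job(): hands the job in, once; it reports no verdict.
The state is a dict: "t": time; "q": joint angles; "qvel": joint speeds; "tau": joint torques, N m; "eef_pos": TCP position; "eef_rot": TCP orientation; "force": force on the tool from outside, world axes, zero at the start; "wrist_torque": the same for the moment, N m; "grip_width": finger opening in mm.
Only numpy, scipy, OpenCV 4.12 (cv2) and the standard library are available. Lean on these libraries where they do the work, as an engineer would, in place of code of your own. Each camera call takes 0.05 s, during which the arm holds its last target.

## Working session

There is one attempt and no reset: what is moved stays moved. The work goes in short steps, each a Python script; the robot and the scene stay as the last script left them, time stands still between calls to the robot, and variables do not carry over. Pictures are saved under pics/ and viewed, and the job is handed in when it is done.

```bash
ls; mkdir -p pics; cat > h.py <<'E'
import numpy as np, cv2
from plant import ctrl, sensors, optics
def grab(n, save=None):
    s=sensors.read_state(); im,d=optics.grab_frame(n)
    if save: cv2.imwrite(f'pics/{save}.png', cv2.cvtColor(im,cv2.COLOR_RGB2BGR))
    return s,im,d
def campose(n,s):
    p=optics.camera_params(n); K=np.array(p['mtx'])
    if n=='wrist':
        T=np.array(p['T_tool_cam']); Rw=np.array(s['eef_rot'])@T[:3,:3]; o=np.array(s['eef_rot'])@T[:3,3]+np.array(s['eef_pos'])
    else:
        R=np.array(p['R']); Rw=R.T; o=-R.T@np.array(p['t'])
    return K,p['k1'],Rw,o
def rays(n,s,px):
    K,k1,Rw,o=campose(n,s); px=np.atleast_2d(np.array(px,float))
    d=np.stack([(px[:,0]-K[0,2])/K[0,0],(px[:,1]-K[1,2])/K[1,1]],1)
    u=d.copy()
    for _ in range(20): u=d/(1+k1*(u**2).sum(1,keepdims=True))
    v=np.c_[u,np.ones(len(u))]
    return o,v@Rw.T
def plane(n,s,px,z):
    o,v=rays(n,s,px); t=(z-o[2])/v[:,2]
    return o+v*t[:,None]
def depthpts(n,s,px,dep):
    px=np.atleast_2d(np.array(px,int)); o,v=rays(n,s,px); z=dep[px[:,1],px[:,0]]
    return o+v*z[:,None]
def proj(n,s,X):
    K,k1,Rw,o=campose(n,s); c=(np.atleast_2d(X)-o)@Rw; u=c[:,:2]/c[:,2:]; u=u*(1+k1*(u**2).sum(1,keepdims=True))
    return u*[K[0,0],K[1,1]]+K[:2,2]
E
python3 - <<'E'
from h import *
for n in ['side','top','wrist']:
    s,im,d=grab(n,n+'0'); np.savez(f'{n}0.npz',im=im,d=d)
    K,k1,Rw,o=campose(n,s); print(n,K.round(1).tolist(),k1,Rw.round(2).tolist(),o.round(0),(d>0).mean())
print(s,ctrl.tcp_to_tips)
E
```

```text
pics
side [[493.7, 0.0, 250.0], [0.0, 493.7, 195.2], [0.0, 0.0, 1.0]] -0.08884603109113484 [[0.97, -0.2, 0.17], [-0.26, -0.7, 0.67], [-0.01, -0.69, -0.72]] [ 303. -875. 1206.] 0.9960683186848959
top [[360.3, 0.0, 254.9], [0.0, 360.3, 189.8], [0.0, 0.0, 1.0]] -0.03253997544921305 [[0.02, -1.0, 0.06], [-1.0, -0.02, -0.0], [0.0, -0.06, -1.0]] [ 489.   85. 1233.] 0.995819091796875
wrist [[345.4, 0.0, 257.7], [0.0, 345.4, 193.4], [0.0, 0.0, 1.0]] -0.0533823642595481 [[0.27, -0.93, -0.26], [-0.96, -0.26, -0.07], [-0.0, 0.27, -0.96]] [ 219. -538.  373.] 0.9960784912109375
{'t': 0.1, 'q': array([-1.45150277e+00,  2.07375179e-01,  1.54284216e+00,  6.87491668e-06,
        1.39350657e+00, -1.50545834e-01]), 'qvel': array([ 0.00158   , -0.00276292, -0.00161993, -0.00121164, -0.0011832 ,
       -0.00080779]), 'tau': array([ 1.01830321e-04, -3.84090650e+01, -2.92547715e+01, -7.14442172e-05,
        4.83083873e-03, -1.17561790e-06]), 'eef_pos': array([ 153.16933287, -553.55293318,  255.20415757]), 'eef_rot': array([[ 9.63814090e-01,  2.66575202e-01, -2.46922584e-04],
       [ 2.66575117e-01, -9.63811821e-01,  2.11690727e-03],
       [ 3.26328080e-04, -2.10612847e-03, -9.99997729e-01]]), 'force': array([ 0.9087023 , -0.17851624,  0.46609063]), 'wrist_torque': array([-0.00232206,  0.00690655,  0.02760954]), 'grip_width': 85.36660594200332} 25.0
```

View pics/top0.png

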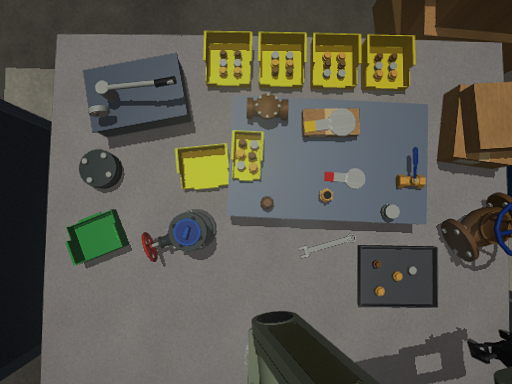

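View pics/side0.png

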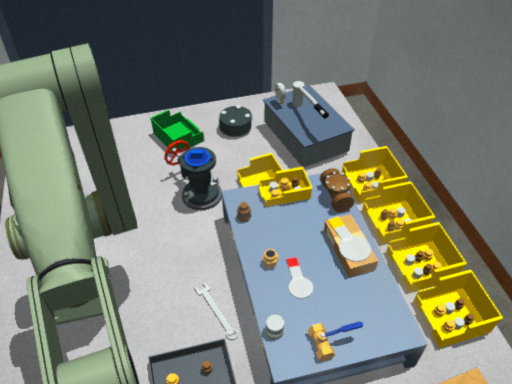

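The top view shows the blank's disc at about (350,178) with its red tail toward +y at (329,177). The union is at (326,195), nozzle (267,203), tin (391,212), cover (187,233), handwheel (150,246) and empty yellow bin (203,167). The side view agrees. Next I'll measure them.

```bash
python3 - <<'E'
from h import *
s=sensors.read_state()
def load(n):
    z=np.load(n+'0.npz'); return z['im'],z['d']
for n in ['top','side']:
    im,d=load(n); hsv=cv2.cvtColor(im,cv2.COLOR_RGB2HSV); H,S,V=cv2.split(hsv)
    print(n)
    def comp(m,name,z,amin=15,box=None):
        m=m.astype(np.uint8)
        k,l,st,c=cv2.connectedComponentsWithStats(m)
        for i in range(1,k):
            if st[i,4]>=amin:
                p=plane(n,s,c[i],z)[0]; vv,uu=np.where(l==i)
                P=depthpts(n,s,np.c_[uu,vv],d); 
                print(name,c[i].round(1),st[i].tolist(),'plane',p.round(1),'depthmed',np.median(P,0).round(1))
    comp((S>200)&((H<6)|(H>174))&(V>120),'red',121.5+1.5)
    comp((S>180)&(H>105)&(H<125)&(V>120),'blue',176)
    # neutral bright (steel) 
    comp((S<40)&(V>150)&(d>0),'white',123,60)
    comp((S>150)&(H>25)&(H<35)&(V>100),'yellow',75,150)
for n,box in [('top',(120,120,420,270))]:
    im,_=load(n); x0,y0,x1,y1=box
    cv2.imwrite('pics/topcrop.png',cv2.resize(cv2.cvtColor(im,cv2.COLOR_RGB2BGR)[y0:y1,x0:x1],None,fx=2.6,fy=2.6,interpolation=cv2.INTER_CUBIC))
E
```

```text
top
yellow [229.1  63.4] [204, 31, 48, 55, 1238] plane [972.5 176.8  75. ] depthmed [994.4 180.    3.9]
yellow [284.2  40.8] [258, 32, 49, 30, 216] plane [1053.1   -4.5   75. ] depthmed [1068.1  -14.3   83.5]
yellow [334.   65.6] [312, 33, 50, 55, 1175] plane [ 971.8 -169.7   75. ] depthmed [ 991.7 -182.6    3. ]
yellow [385.3  67.1] [366, 34, 49, 55, 982] plane [ 970.7 -340.3   75. ] depthmed [ 991.1 -363.5    2.9]
yellow [280.7  69.8] [259, 51, 44, 36, 1024] plane [953.9   6.2  75. ] depthmed [9.796e+02 3.000e-01 2.800e+00]
yellow [249.1 162.5] [233, 132, 30, 49, 525] plane [644.3 104.7  75. ] depthmed [630.3 106.7 124.1]
yellow [205.9 170.9] [182, 144, 47, 45, 1434] plane [615.  243.6  75. ] depthmed [622.2 252.6   3.7]
side
red [174.4 144.9] [166, 141, 21, 13, 52] plane [368.5 418.1 123. ] depthmed [365.4 406.5 133.7]
red [178.5 151.1] [175, 148, 11, 7, 17] plane [376.9 382.9 123. ] depthmed [373.4 410.5  98. ]
red [292.2 261.7] [288, 258, 10, 8, 54] plane [ 599.8 -145.6  123. ] depthmed [ 600.3 -144.1  121.4]
blue [196.9 157.2] [184, 149, 26, 17, 315] plane [424.3 276.8 176. ] d
[... 1832 characters left out ...]
, 44, 30, 440] plane [603.5 212.2  75. ] depthmed [605.4 293.1   5.5]
yellow [412.6 201.7] [383, 181, 52, 43, 253] plane [1048.7    3.    75. ] depthmed [1055.2   21.5   82.1]
yellow [381.7 216.7] [364, 202, 40, 34, 428] plane [927.6 -27.7  75. ] depthmed [954.4  28.5   3.5]
yellow [442.3 246.6] [410, 222, 57, 50, 319] plane [1048.8 -181.5   75. ] depthmed [1053.7 -179.4   82.8]
yellow [411.3 261.9] [389, 244, 48, 41, 690] plane [ 935.9 -205.4   75. ] depthmed [ 964.  -170.7    2.8]
yellow [475.6 299.2] [439, 269, 64, 60, 396] plane [1046.4 -364.7   75. ] depthmed [1053.  -376.8   82.6]
yellow [443.1 313.6] [417, 291, 53, 50, 1031] plane [ 939.4 -378.6   75. ] depthmed [ 970.7 -352.8    2.4]
```

View pics/topcrop.png

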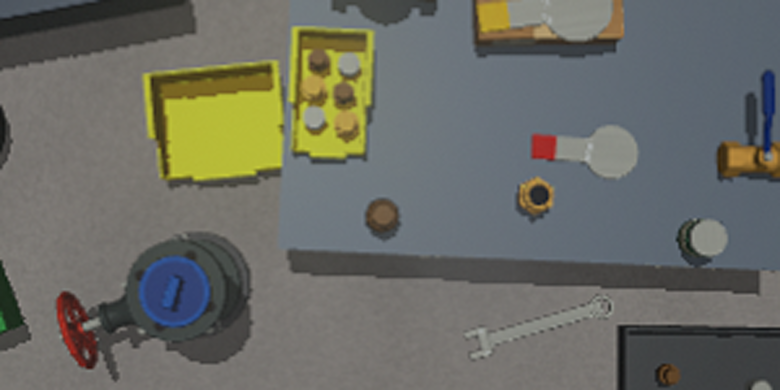

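The crop shows the grip bar running nearly along world x, and the empty bin between the valve and the partsbin. Next is a wrist close-up of the valve.

```bash
python3 - <<'E'
from h import *
R=np.array([[-1,0,0],[0,1,0],[0,0,-1.]])
ctrl.move_ptp([424,275,330],R)
s,im,d=grab('wrist','w1'); np.savez('w1.npz',im=im,d=d,p=s['eef_pos'],R=s['eef_rot'])
print(s['t'],s['q'].round(2),s['eef_pos'].round(1)); K,k,Rw,o=campose('wrist',s); print(o)
E
```

```text
3.2167 [ 0.4   0.01  1.61 -0.    1.53 -1.17] [424.4 274.4 329.9]
[356.1088429  272.37036891 447.80543322]
```

View pics/w1.png

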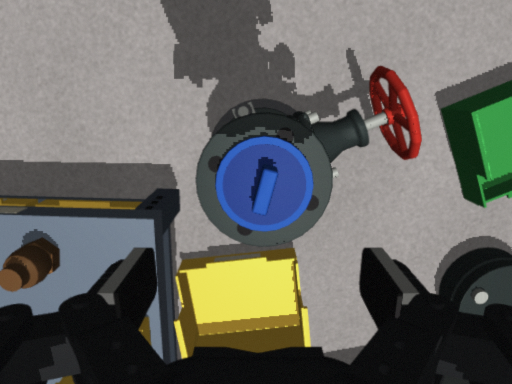

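The wrist view shows the cover disc at (264,183), its bar from about (272,168) to (260,212), and the handwheel near (395,112). Bolt holes show at about (215,163) and (313,202), and the bin is below at (240,310).

```bash
python3 - <<'E'
from h import *
z=np.load('w1.npz'); im,d=z['im'],z['d']; s=dict(eef_pos=z['p'],eef_rot=z['R'])
H,S,V=cv2.split(cv2.cvtColor(im,cv2.COLOR_RGB2HSV))
m=((S>150)&(H>105)&(H<125)&(V>80)).astype(np.uint8); m=cv2.morphologyEx(m,cv2.MORPH_OPEN,np.ones((3,3)))
cs,_=cv2.findContours(m,cv2.RETR_EXTERNAL,cv2.CHAIN_APPROX_NONE); c=max(cs,key=cv2.contourArea)[:,0]
def circ(P):
    A=np.c_[2*P[:,:2],np.ones(len(P))]; r=np.linalg.lstsq(A,(P[:,:2]**2).sum(1),rcond=None)[0]; return r[:2],np.sqrt(r[2]+r[:2]@r[:2])
print('cover disc',circ(plane('wrist',s,c,175)))
vv,uu=np.where(m>0); P=depthpts('wrist',s,np.c_[uu,vv],d); 
print('z hist',np.histogram(P[:,2],bins=np.arange(160,210,4)))
b=P[P[:,2]>193]; rr=cv2.minAreaRect(b[:,:2].astype(np.float32)); print('bar',rr,np.median(b[:,2]))
# flange/face ring heights
vv,uu=np.mgrid[100:260,180:350].reshape(2,-1); P=depthpts('wrist',s,np.c_[uu,vv],d)
f=P[(P[:,2]>163)&(P[:,2]<173)]; f=f[np.hypot(f[:,0]-425,f[:,1]-275)<65]; print('flange',len(f),np.median(f[:,2]),f.min(0),f.max(0))
# handwheel
r=((S>170)&((H<6)|(H>174))&(V>60)); r[:, :340]=0
vv,uu=np.where(r); P=depthpts('wrist',s,np.c_[uu,vv],d); P=P[P[:,2]>30]; rr=cv2.minAreaRect(P[:,:2].astype(np.float32)); print('wheel',P.mean(0),rr,P[:,2].max())
# bolt holes dark: flange pixels by plane radius
dd=(V<45)
vv,uu=np.mgrid[100:260,180:350].reshape(2,-1); P=plane('wrist',s,np.c_[uu,vv],169)
np.save('tmp.npy',P)
yl=((S>150)&(H>22)&(H<35)&(V>60)); yl[:,:176]=0
vv,uu=np.where(yl); P=depthpts('wrist',s,np.c_[uu,vv],d); print('bin',P.min(0),P.max(0)); fl=P[P[:,2]<8]; print(cv2.minAreaRect(fl[:,:2].astype(np.float32)))
T=np.load('top0.npz'); im,d=T['im'],T['d']
H,S,V=cv2.split(cv2.cvtColor(im,cv2.COLOR_RGB2HSV))
yl=((S>120)&(H>22)&(H<35)&(V>40)); yl[:,231:]=0; yl[:,:170]=0;yl[:140]=0; yl[195:]=0
vv,uu=np.where(yl); P=depthpts('top',s,np.c_[uu,vv],d); print('bin top',cv2.minAreaRect(P[P[:,2]<8][:,:2].astype(np.float32)), 'rim',cv2.minAreaRect(P[:,:2].astype(np.float32)),np.percentile(P[:,2],[1,50,99]))
E
```

```text
cover disc (array([425.76454459, 276.97351747]), np.float64(39.46900583418372))
z hist (array([   0,    0,   10, 1080, 5111,    1,    2,    1,    7,  698,    3,
          0]), array([160, 164, 168, 172, 176, 180, 184, 188, 192, 196, 200, 204, 208]))
bar ((400.3690185546875, 278.4057312011719), (17.298786163330078, 87.64862060546875), 86.60031127929688) 198.268546487633
flange 7086 169.38987537634486 [368.55791814 219.71962783 163.30650475] [482.59155357 334.34858772 172.92816312]
wheel [370.2875953  405.49030594 108.45928163] ((353.8016662597656, 360.86871337890625), (162.51063537597656, 70.28102111816406), 68.10636138916016) 447.8054332164313
bin [3.56108843e+02 1.52197479e+02 2.64540570e-01] [705.51063211 338.19997583 447.80543322]
((643.3342895507812, 247.36541748046875), (126.274658203125, 174.0358123779297), 13.788531303405762)
bin top ((630.2363891601562, 267.6854248046875), (137.7100372314453, 182.4123992919922), 3.7162137031555176) rim ((621.3675537109375, 214.49847412109375), (324.0119323730469, 180.4835205078125), 73.57405853271484) [-2.016919    4.37146321 78.74147764]
```

```bash
python3 - <<'E'
from h import *
z=np.load('w1.npz'); im,d=z['im'],z['d']; s=dict(eef_pos=z['p'],eef_rot=z['R'])
H,S,V=cv2.split(cv2.cvtColor(im,cv2.COLOR_RGB2HSV))
vv,uu=np.mgrid[0:384,0:512].reshape(2,-1); P=depthpts('wrist',s,np.c_[uu,vv],d); hv=np.c_[H.ravel(),S.ravel(),V.ravel()].astype(int)
P[d.ravel()<=0]=np.nan
c=np.array([425.8,277.])
r=np.hypot(*(P[:,:2]-c).T)
b=P[(r<30)&(P[:,2]>194)&(P[:,2]<202)]; print('bar',cv2.minAreaRect(b[:,:2].astype(np.float32)),len(b))
u,sv,vt=np.linalg.svd(b[:,:2]-b[:,:2].mean(0)); print(vt[0],b.mean(0))
w=P[(hv[:,1]>170)&((hv[:,0]<6)|(hv[:,0]>174))&(hv[:,2]>60)&(r>90)&(r<220)&(P[:,2]>80)&(P[:,2]<150)&(P[:,1]>300)]
print('wheel',len(w),w.mean(0),cv2.minAreaRect(w[:,:2].astype(np.float32)),w[:,2].max(), np.degrees(np.arctan2(*(w.mean(0)[:2]-c)[::-1])))
# flange edge circle from depth
f=P[(P[:,2]>167)&(P[:,2]<171)&(r<62)]; hull=cv2.convexHull(f[:,:2].astype(np.float32))[:,0]; print('flange circ',cv2.minEnclosingCircle(hull),len(f))
# holes: points in ring 36..49 not at flange height
Q=plane('wrist',s,np.c_[uu,vv],169); rq=np.hypot(*(Q[:,:2]-c).T)
h=(rq>36.5)&(rq<49)&~((P[:,2]>166)&(P[:,2]<178))
a=np.degrees(np.arctan2(Q[h,1]-c[1],Q[h,0]-c[0])); print(np.histogram(a,bins=np.arange(-180,181,10)))
m=h.reshape(384,512).astype(np.uint8); k,l,st,ce=cv2.connectedComponentsWithStats(m)
for i in range(1,k):
    if st[i,4]>8: q=plane('wrist',s,ce[i],169)[0,:2]; print(ce[i],st[i,4],q,np.hypot(*(q-c)),np.degrees(np.arctan2(*(q-c)[::-1])))
y=(hv[:,1]>130)&(hv[:,0]>22)&(hv[:,0]<35)&(hv[:,2]>40)&(P[:,1]>160)&(P[:,1]<380)&(P[:,0]>480)&(P[:,0]<760)&(P[:,2]<90)&(uu>170)
B=P[y]; 
for lo,hi in [(-5,8),(28,38),(42,50),(66,82)]:
    q=B[(B[:,2]>lo)&(B[:,2]<hi)]; print(lo,len(q), len(q)>3 and (cv2.minAreaRect(q[:,:2].astype(np.float32)),q.min(0),q.max(0)))
T=np.load('top0.npz'); im,d=T['im'],T['d']
H,S,V=cv2.split(cv2.cvtColor(im,cv2.COLOR_RGB2HSV))
vv,uu=np.mgrid[120:200,165:232].reshape(2,-1); P=depthpts('top',s,np.c_[uu,vv],d); P=P[d[vv,uu]>0]
B=P[(P[:,0]>530)&(P[:,0]<720)&(P[:,1]>160)&(P[:,1]<360)]
print('top')
for lo,hi in [(2,8),(28,38),(42,50),(66,82)]:
    q=B[(B[:,2]>lo)&(B[:,2]<hi)]; print(lo,len(q), len(q)>3 and (cv2.minAreaRect(q[:,:2].astype(np.float32)),q.min(0),q.max(0)))
E
```

```text
bar ((425.7283020019531, 276.9309387207031), (12.167675018310547, 36.177555084228516), 75.15811157226562) 742
[ 0.96618002 -0.25786853] [424.7240413  276.91538959 198.08678401]
wheel 1742 [370.32394348 405.87695217 119.25641033] ((371.249755859375, 407.51910400390625), (95.10092163085938, 16.93303680419922), 20.841646194458008) 144.98543549170336 113.28982573042983
flange circ ((425.6759948730469, 276.9002990722656), 57.521602630615234) 6982
(array([1, 0, 0, 0, 0, 3, 1, 2, 2, 1, 0, 2, 2, 0, 0, 1, 0, 1, 1, 1, 2, 1,
       0, 0, 2, 0, 0, 1, 1, 0, 2, 2, 1, 0, 0, 1]), array([-180, -170, -160, -150, -140, -130, -120, -110, -100,  -90,  -80,
        -70,  -60,  -50,  -40,  -30,  -20,  -10,    0,   10,   20,   30,
         40,   50,   60,   70,   80,   90,  100,  110,  120,  130,  140,
        150,  160,  170,  180]))
-5 5742 (((634.144775390625, 250.43276977539062), (128.5587158203125, 154.32984924316406), 6.9980645179748535), array([561.38644969, 168.87186244,   0.9500445 ]), array([705.51063211, 332.83364024,   7.98548319]))
28 702 (((629.9281616210938, 250.72705078125), (134.41564941406
[... 722 characters left out ...]
2.00140809]), array([719.96183933, 359.79263628,   7.98745646]))
28 123 (((629.6090087890625, 258.17523193359375), (133.62319946289062, 147.49176025390625), 6.893282413482666), array([560.64549368, 177.892401  ,  28.18681266]), array([704.64022149, 338.57703628,  37.91506717]))
42 50 (((646.6109008789062, 269.9930725097656), (120.72767639160156, 159.06845092773438), 19.663742065429688), array([563.00609986, 177.69394845,  42.15952458]), array([702.11753393, 338.47014138,  49.99992833]))
66 199 (((658.9006958007812, 259.06884765625), (81.12498474121094, 166.3448944091797), 6.994189739227295), array([609.37020369, 172.33450681,  66.06521321]), array([706.94028506, 346.45743106,  81.19901947]))
```

```bash
cat >> h.py <<'E'
def Rd(deg):
    t=np.radians(deg); return np.array([[np.cos(t),np.sin(t),0],[np.sin(t),-np.cos(t),0],[0,0,-1.]])
E
python3 - <<'E'
from h import *
R=Rd(165)
ctrl.gripper_to(40,40)
ctrl.move_l([425.7,276.9,235],R)
hit=ctrl.move_l([425.7,276.9,204.5],vel=60,threshold=6); print(hit,sensors.read_state()['eef_pos'])
ctrl.gripper_to(5,40); s=sensors.read_state(); print(s['grip_width'],s['t'],s['force'])
ctrl.move_l([425.7,276.9,225],vel=60)
ctrl.move_l([425.7,276.9,290],vel=150)
s,im,d=grab('wrist','w2'); np.savez('w2.npz',im=im,d=d,p=s['eef_pos'],R=s['eef_rot']); print(s['grip_width'],s['t'],s['force'],s['q'].round(2))
E
```

```text
False [425.66331942 276.87089698 204.26207013]
10.908291314097802 5.575 [-0.43927217  0.45995683  2.41763505]
11.277833304201627 6.65 [-0.1246746   0.54619501 -0.59308296] [ 0.41  0.04  1.66 -0.    1.44 -0.9 ]
```

View pics/w2.png

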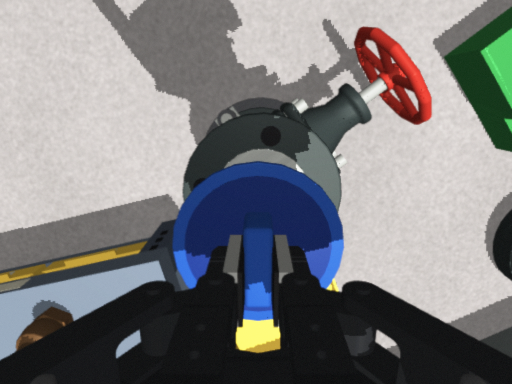

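The cover is gripped and clear of the flange. Now to the bin.

```bash
python3 - <<'E'
from h import *
R=Rd(180+6.5)
ctrl.move_l([632,252,200],R,vel=250)
hit=ctrl.move_l([632,252,52],vel=120,threshold=8); print(hit,sensors.read_state()['eef_pos'])
ctrl.gripper_to(40)
ctrl.move_l([632,252,240],vel=200)
s,im,d=grab('wrist','w3'); np.savez('w3.npz',im=im,d=d,p=s['eef_pos'],R=s['eef_rot']); print(s['t'],s['force'],s['q'].round(2))
s,im,d=grab('top','top1'); np.savez('top1.npz',im=im,d=d)
E
```

```text
False [632.97784359 252.26231469  53.30862127]
10.625 [-0.1137014   0.24564861 -0.52516475] [ 0.25  0.44  1.27  0.    1.43 -1.43]
```

View pics/w3.png

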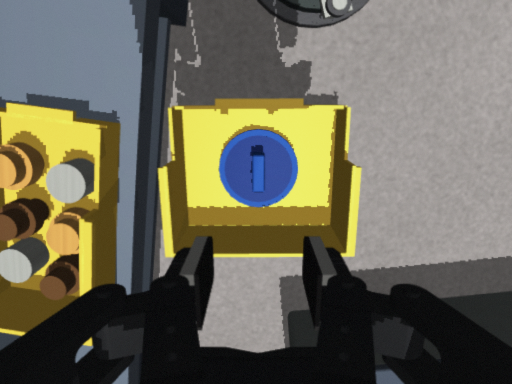

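The cover lies flat in the bin at (258,168). Next I'll look at the bare flange, then the blank.

```bash
python3 - <<'E'
from h import *
ctrl.move_l([450,277,300],Rd(180),vel=250)
s,im,d=grab('wrist','w4'); np.savez('w4.npz',im=im,d=d,p=s['eef_pos'],R=s['eef_rot']); print(s['t'],s['q'].round(2))
ctrl.move_ptp([590,-190,330],Rd(180))
s,im,d=grab('wrist','w5'); np.savez('w5.npz',im=im,d=d,p=s['eef_pos'],R=s['eef_rot']); print(s['t'],s['q'].round(2))
E
```

```text
11.65 [ 0.39  0.08  1.6  -0.    1.47 -1.18]
13.475 [-0.45  0.26  1.33  0.    1.56 -2.02]
```

View pics/w4.png

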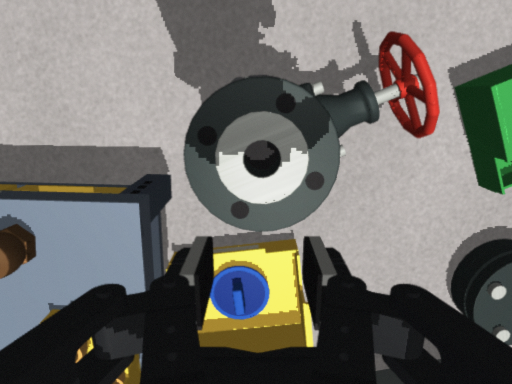

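View pics/w5.png

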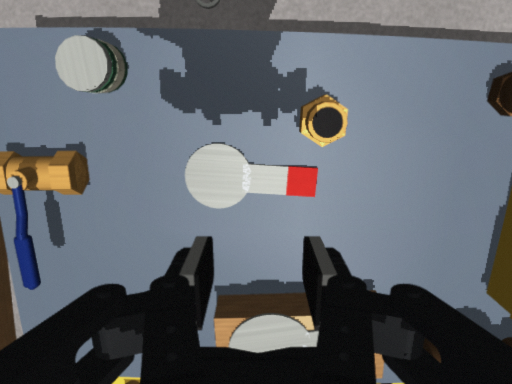

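w4 shows the bore at (263,159) and bolt holes at (286,103), (207,135), (240,210) and (315,180). w5 shows the disc at (218,176) with the tail tip at (317,182), the union at (325,120), the tin at (88,64), and the front edge near row 30.

```bash
python3 - <<'E'
from h import *
def L(f):
    z=np.load(f); return z['im'],z['d'],dict(eef_pos=z['p'],eef_rot=z['R'])
def circ(P):
    A=np.c_[2*P[:,:2],np.ones(len(P))]; r=np.linalg.lstsq(A,(P[:,:2]**2).sum(1),rcond=None)[0]; return r[:2],np.sqrt(r[2]+r[:2]@r[:2])
im,d,s=L('w4.npz'); g=im.max(2)
bore=None;
m=((g<40)).astype(np.uint8); m[240:]=0
k,l,st,ce=cv2.connectedComponentsWithStats(m)
hs=[]
for i in range(1,k):
    if 60<st[i,4]<2000 and 180<ce[i][0]<345 and 70<ce[i][1]<235:
        q=plane('wrist',s,ce[i],169)[0]; q2=plane('wrist',s,ce[i],172)[0]; print(ce[i].round(1),st[i].tolist(),q[:2].round(1),q2[:2].round(1)); 
c=np.array([425.7,276.9])
P=np.array([plane('wrist',s,p,169)[0,:2] for p in [(286,103),(207,135),(240,210),(315,180)]])
print(P,P.mean(0),np.degrees(np.arctan2(*(P-P.mean(0)).T[::-1])))
# raised face outer ring by depth
vv,uu=np.mgrid[60:240,170:350].reshape(2,-1); Q=depthpts('wrist',s,np.c_[uu,vv],d)
r=np.hypot(*(Q[:,:2]-c).T)
f=Q[(Q[:,2]>170.6)&(Q[:,2]<175)&(r<40)]; print('face',cv2.minEnclosingCircle(f[:,:2].astype(np.float32)),np.median(f[:,2])); f=Q[(Q[:,2]>166)&(Q[:,2]<175)&(r<62)]; print('flange',cv2.minEnclosingCircle(f[:,:2].astype(np.float32)))
im,d,s=L('w5.npz'); H,S,V=cv2.split(cv2.cvtColor(im,cv2.COLOR_RGB2HSV))
red=((S>170)&((H<6)|(H>174))&(V>120)).astype(np.uint8)
st=((S<45)&(V>140)).astype(np.uint8); st[:130]=0; st[225:]=0; st[:,:170]=0
bl=((st|red)>0).astype(np.uint8); bl=cv2.morphologyEx(bl,cv2.MORPH_OPEN,np.ones((3,3)))
k,l,stt,ce=cv2.connectedComponentsWithStats(bl); i=1+np.argmax(stt[1:,4]); bl=(l==i).astype(np.uint8)
cs,_=cv2.findContours(bl,cv2.RETR_EXTERNAL,cv2.CHAIN_APPROX_NONE); cc=max(cs,key=cv2.contourArea)[:,0]
X=plane('wrist',s,cc,123); red[:,:270]=0; red[:150]=0; red[220:]=0; vv,uu=np.where(red); RX=plane('wrist',s,np.c_[uu,vv],123)
tail=cv2.minAreaRect(RX[:,:2].astype(np.float32)); 
print('red',tail,RX.mean(0))
far=X[np.hypot(*(X[:,:2]-RX.mean(0)[:2]).T)>75]; c,r=circ(far); print('disc',c,r,'tail dir',np.degrees(np.arctan2(*(np.array(tail[0])-c)[::-1])),np.hypot(*(np.array(tail[0])-c)))
vv,uu=np.mgrid[0:384,0:512].reshape(2,-1); Q=depthpts('wrist',s,np.c_[uu,vv],d); Q[d.ravel()<=0]=np.nan
for n,x0,y0,zt in [('union',535,-110,164),('tin',495,-325,164)]:
    f=Q[(abs(Q[:,0]-x0)<50)&(abs(Q[:,1]-y0)<50)&(abs(Q[:,2]-zt)<4)]; print(n,len(f),cv2.minEnclosingCircle(f[:,:2].astype(np.float32)))
dk=Q[(Q[:,2]>117)&(Q[:,2]<123)]
for y in range(-330,20,50):
    f=dk[abs(dk[:,1]-y)<6]; print(y,len(f) and f[:,0].min())
print('deck z',np.median(dk[:,2]))
E
```

```text
[342.9  92.6] [314, 81, 53, 23, 250] [379.4 333.5] [379.4 332.8]
[285.  103.2] [275, 93, 21, 21, 323] [386.8 293.3] [386.7 293.1]
[203.4 137.6] [186, 112, 37, 51, 880] [410.8 235.3] [410.4 235.8]
[263.8 162.8] [244, 142, 36, 35, 623] [429.1 278.7] [428.5 278.7]
[[386.63056194 294.02918516]
 [408.88560952 237.99957689]
 [465.33674477 260.87981419]
 [441.91292281 316.69593049]] [425.69145976 277.40112668] [ 156.94075132 -113.09958789  -22.62287415   67.56845715]
face ((425.6573486328125, 276.8971252441406), 39.96547317504883) 172.3291509805291
flange ((425.4110412597656, 276.9565734863281), 57.6078987121582)
red ((600.6444091796875, -148.6630096435547), (27.294614791870117, 28.206317901611328), 86.48517608642578) [ 600.53394568 -148.68395649  123.        ]
disc [ 594.35977985 -157.05888256] 86.98203701618237 tail dir 53.18375308452874 10.487480525255233
union 1308 ((541.1985473632812, -135.0633544921875), 16.67083740234375)
tin 2425 ((495.3238220214844, -330.3268127441406), 22.009971618652344)
-330 460.70258584357384
-280 462.51039287230435
-230 463.688582891625
-180 465.42574117655283
-130 466.6291789580538
-80 468.21864640937054
-30 469.0437410622604
deck z 120.40181539402195
```

```bash
cat >> h.py <<'E'
def circ(P):
    A=np.c_[2*P[:,:2],np.ones(len(P))]; r=np.linalg.lstsq(A,(P[:,:2]**2).sum(1),rcond=None)[0]; return r[:2],np.sqrt(r[2]+r[:2]@r[:2])
E
python3 - <<'E'
from h import *
z=np.load('w5.npz'); im,d,s=z['im'],z['d'],dict(eef_pos=z['p'],eef_rot=z['R'])
print(im[176,218],im[180,265],im[176,160],im[200,215],im[155,218])
H,S,V=cv2.split(cv2.cvtColor(im,cv2.COLOR_RGB2HSV))
m=((S<60)&(V>120)).astype(np.uint8); m[:138]=0; m[225:]=0; m[:,:170]=0; m[:,245:]=0
k,l,st,ce=cv2.connectedComponentsWithStats(m); i=1+np.argmax(st[1:,4]); print(st[i]); m=(l==i).astype(np.uint8)
cs,_=cv2.findContours(m,cv2.RETR_EXTERNAL,cv2.CHAIN_APPROX_NONE); cc=max(cs,key=cv2.contourArea)[:,0]; cc=cc[cc[:,0]<240]
X=plane('wrist',s,cc,123); c,r=circ(X); v=np.array([600.6,-148.7])-c; print(c,r,np.degrees(np.arctan2(v[1],v[0])),np.hypot(*v))
E
```

```text
[193 195 189] [207 208 202] [118 130 145] [201 203 196] [195 198 191]
[ 170  138   75   87 6462]
[ 603.09854206 -239.02950852] 46.42258458412813 91.5844149378548 90.36405713422245
```

```bash
python3 - <<'E'
from h import *
z=np.load('w5.npz'); im,d,s=z['im'],z['d'],dict(eef_pos=z['p'],eef_rot=z['R'])
H,S,V=cv2.split(cv2.cvtColor(im,cv2.COLOR_RGB2HSV))
m=((S<25)&(V>165)).astype(np.uint8); m[:138]=0; m[225:]=0; m[:,:170]=0; m[:,250:]=0
k,l,st,ce=cv2.connectedComponentsWithStats(m); i=1+np.argmax(st[1:,4]); print(st[i]); m=(l==i).astype(np.uint8)
cs,_=cv2.findContours(m,cv2.RETR_EXTERNAL,cv2.CHAIN_APPROX_NONE); cc=max(cs,key=cv2.contourArea)[:,0]; cc=cc[cc[:,0]<235]
X=plane('wrist',s,cc,123); c,r=circ(X); v=np.array([600.6,-148.7])-c; print(c,r,np.degrees(np.arctan2(v[1],v[0])),np.hypot(*v))
E
```

```text
[ 185  144   65   65 3363]
[ 596.4940999  -229.89110163] 31.553825718830627 87.10497202956623 81.2948546916826
```

```bash
cat >> h.py <<'E'
def fz(n=3):
    f=[]
    for _ in range(n):
        f.append(sensors.read_state()['force'][2]); ctrl.hold(0.02)
    return np.mean(f)
E
python3 - <<'E'
from h import *
ctrl.gripper_to(30)
ctrl.move_ptp([597.3,-215,175],Rd(-2.9))
f0=fz(); s=sensors.read_state(); print(s['q'].round(2),f0,s['t'])
hit=ctrl.move_l([597.3,-215,138],vel=30,threshold=11); s=sensors.read_state(); print(hit,s['eef_pos'].round(2),s['eef_rot'][:,2].round(4),s['force'],fz(),s['t'],s['grip_width'])
s,im,d=grab('wrist','w6')
E
```

```text
[-0.48  0.4   1.46  0.    1.28  1.14] -0.0717439000268263 16.5
True [ 597.38 -215.03  147.64] [-1.e-04  0.e+00 -1.e+00] [-0.20598648  0.32018562  3.17543956] 3.3458189867411114 17.375 30.30781416972815
```

View pics/w6.png

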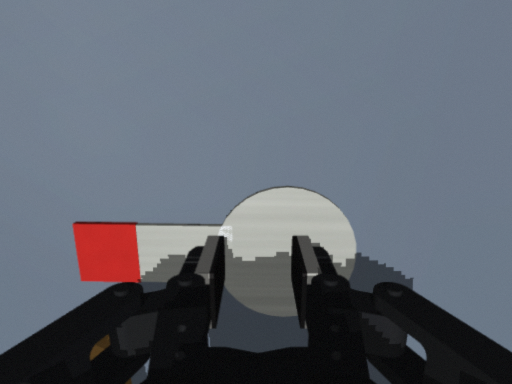

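The fingers stand on the plate at (210,240) and (303,240), on the disc and the root of the tail. I'll press to about 15 N, then shift and rotate.

```bash
cat >> h.py <<'E'
def press(xy,zt,target=15,n=6):
    """small steps in z until the press is near target; returns commanded z"""
    for _ in range(n):
        f=fz(2)
        if abs(f-target)<3: break
        zt-=np.clip((target-f)*0.03,-0.4,0.4); ctrl.move_l([xy[0],xy[1],zt],vel=20)
    print('press z',round(zt,2),'f',round(fz(2),1)); return zt
E
python3 - <<'E'
from h import *
z=press((597.3,-215),147.4,15,8)
ctrl.move_l([600.3,-219,z],vel=40); print(fz(2),sensors.read_state()['eef_pos'].round(2))
open('z.txt','w').write(str(z)); print(sensors.read_state()['t'])
E
```

```text
press z 145.61 f 10.2
8.534067522356187 [ 601.54 -219.75  147.65]
20.0833
```

```bash
python3 - <<'E'
from h import *
z=144.7
ctrl.move_l([612,-235,z],vel=50); print(fz(2),sensors.read_state()['eef_pos'].round(2))
for a in (27.5,58,88.4):
    ctrl.move_l([612,-235,z],Rd(a),vel=60); s=sensors.read_state(); print(s['force'].round(1),s['eef_pos'].round(2),s['t'])
s,im,d=grab('wrist','w7'); np.savez('w7.npz',im=im,d=d,p=s['eef_pos'],R=s['eef_rot'])
E
```

```text
9.77471093881009 [ 613.91 -236.14  147.59]
[ 1.4  1.  10.9] [ 614.23 -235.58  147.62] 21.35
[1.3 2.4 9.8] [ 614.05 -235.29  147.63] 22.0333
[ 0.2  1.9 11.4] [ 613.75 -235.14  147.64] 22.7167
```

View pics/w7.png

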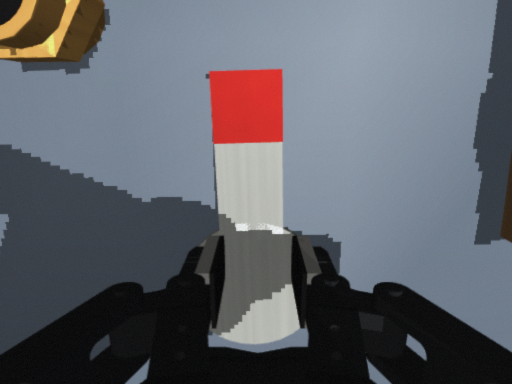

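```bash
cat >> h.py <<'E'
def red(n,s,im,z=123,box=None):
    H,S,V=cv2.split(cv2.cvtColor(im,cv2.COLOR_RGB2HSV)); m=((S>170)&((H<6)|(H>174))&(V>110)).astype(np.uint8)
    k,l,st,ce=cv2.connectedComponentsWithStats(m); i=1+np.argmax(st[1:,4]); vv,uu=np.where(l==i)
    X=plane(n,s,np.c_[uu,vv],z)[:,:2]; return cv2.minAreaRect(X.astype(np.float32)),X
E
python3 - <<'E'
from h import *
z=np.load('w7.npz'); im,s=z['im'],dict(eef_pos=z['p'],eef_rot=z['R'])
r,X=red('wrist',s,im); print(r, cv2.boxPoints(r))
im6=cv2.cvtColor(cv2.imread('pics/w6.png'),cv2.COLOR_BGR2RGB)
r,X=red('wrist',dict(eef_pos=np.array([597.38,-215.03,147.64]),eef_rot=Rd(-2.9)),im6); print(r)
# tail edges from steel part w7
H,S,V=cv2.split(cv2.cvtColor(im,cv2.COLOR_RGB2HSV))
for row in (80,100,120,140,160,180,200,215):
    m=((S[row]<30)&(V[row]>165))|((S[row]>170)&((H[row]<6)|(H[row]>174)));u=np.where(m[150:330])[0]+150
    P=plane('wrist',s,[(u.min(),row),(u.max()+1,row)],123); print(row,u.min(),u.max(),P[:,:2].round(1).tolist())
E
```

```text
((611.3071899414062, -172.9449462890625), (28.116662979125977, 28.30484962463379), 89.97913360595703) [[ 597.14966 -186.99812]
 [ 625.45447 -187.00844]
 [ 625.4647  -158.89177]
 [ 597.1599  -158.88145]]
((598.4771118164062, -146.446044921875), (28.093448638916016, 28.94642448425293), 86.29279327392578)
80 210 281 [[597.3, -162.2], [625.7, -163.0]]
100 212 281 [[597.6, -169.9], [625.6, -170.7]]
120 213 281 [[597.6, -177.8], [625.5, -178.5]]
140 214 282 [[597.5, -185.9], [625.9, -186.7]]
160 215 282 [[597.4, -194.2], [625.8, -195.0]]
180 217 282 [[597.7, -202.8], [625.7, -203.6]]
200 218 282 [[597.6, -211.6], [625.7, -212.5]]
215 226 282 [[600.7, -218.6], [625.6, -219.3]]
```

The blank translated about (13,−26) mm but did not rotate, because the fingertips slipped. I'll use a wider stance, one tip on the disc and one on the tail, to get more torque.

```bash
python3 - <<'E'
from h import *
s=sensors.read_state(); p=s['eef_pos']
ctrl.move_l([p[0],p[1],160],vel=100)
ctrl.gripper_to(80)
ctrl.move_l([611.4,-219,163],Rd(0),vel=150)
hit=ctrl.move_l([611.4,-219,138],vel=40,threshold=6); s=sensors.read_state(); print(hit,s['eef_pos'].round(2),s['force'],s['t'])
z=s['eef_pos'][2]-2.6
ctrl.move_l([611.4,-219,z],vel=20); s=sensors.read_state(); print(s['eef_pos'].round(2),s['force'],fz(2),s['wrist_torque'])
ctrl.move_l([611.4,-219,z],Rd(25),vel=60); s=sensors.read_state(); print(s['eef_pos'].round(2),s['force'],s['wrist_torque'],s['t'])
s,im,d=grab('wrist','w8'); np.savez('w8.npz',im=im,d=d,p=s['eef_pos'],R=s['eef_rot'])
open('z.txt','w').write(str(z))
r,X=red('wrist',s,im); print(r)
E
```

```text
True [ 610.79 -218.77  137.05] [1.17725151 0.28333863 3.18643993] 25.9333
[ 612.9  -219.79  137.02] [-0.64524642 -0.33504467  9.33678812] 8.72403111301674 [0.09009872 0.09715959 0.05769961]
[ 613.07 -219.56  137.08] [0.2597116  0.48705771 9.02058056] [ 0.40491212  0.11605961 -0.0162682 ] 26.8167
((598.4232177734375, -175.87252807617188), (18.943262100219727, 27.84245491027832), 21.574331283569336)
```

View pics/w8.png

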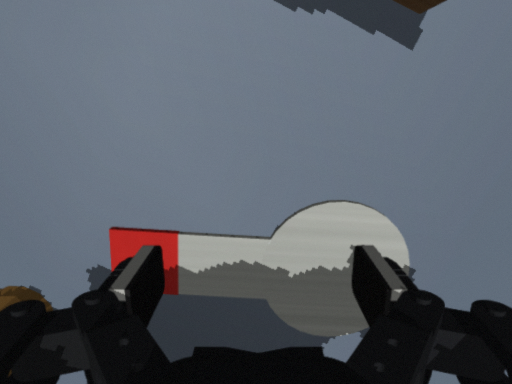

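It rotates now, about 21° for 25° commanded. I'll continue with slightly more press.

```bash
python3 - <<'E'
from h import *
z=float(open('z.txt').read())-0.7
for a in (58,92):
    ctrl.move_l([610.4,-219,z],Rd(a),vel=60); s=sensors.read_state(); print(s['eef_pos'].round(2),s['force'].round(1),s['wrist_torque'].round(2),s['t'])
s,im,d=grab('wrist','w9'); np.savez('w9.npz',im=im,d=d,p=s['eef_pos'],R=s['eef_rot'])
r,X=red('wrist',s,im); print(r)
E
```

```text
[ 612.39 -219.51  137.16] [ 0.3  1.3 12.3] [0.44 0.38 0.02] 27.5917
[ 612.05 -219.59  137.1 ] [-1.4  0.3 11.7] [ 0.14  0.61 -0.11] 28.3333Traceback (most recent call last):
  File "<stdin>", line 6, in <module>
  File "h.py", line 48, in red
    k,l,st,ce=cv2.connectedComponentsWithStats(m); i=1+np.argmax(st[1:,4]); vv,uu=np.where(l==i)
                                                       ~~~~~~~~~^^^^^^^^^^
    return _wrapfunc(a, 'argmax', axis=axis, out=out, **kwds)
    return bound(*args, **kwds)
ValueError: attempt to get argmax of an empty sequence
```

View pics/w9.png

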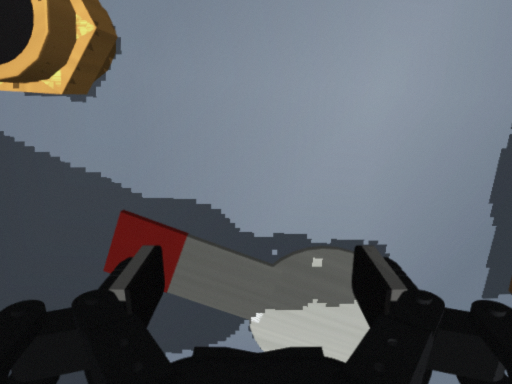

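```bash
python3 - <<'E'
from h import *
z=np.load('w9.npz'); im,s=z['im'],dict(eef_pos=z['p'],eef_rot=z['R'])
P=plane('wrist',s,[(122,211),(187,234),(273,265),(105,270),(168,292),(250,318)],123)[:,:2]; print(P.round(1))
for a,b in ((2,0),(5,4)):
    v=P[a]-P[b] if 0 else P[b]-P[a]; print(np.degrees(np.arctan2(v[1],v[0])))
E
```

```text
[[ 556.5 -200. ]
 [ 582.7 -209. ]
 [ 618.8 -221.9]
 [ 547.  -227. ]
 [ 573.8 -236.6]
 [ 609.8 -248.5]]
160.60104154610076
161.72973344363055
```

```bash
python3 - <<'E'
from h import *
s=sensors.read_state(); p=s['eef_pos']
ctrl.move_l([p[0],p[1],147],vel=100)
ctrl.move_l([608.4,-233,147],Rd(71),vel=120)
ctrl.move_l([607.4,-233,137],vel=60)
ctrl.move_l([606.4,-233,133.2],vel=30); print(sensors.read_state()['eef_pos'].round(2),fz(2))
ctrl.move_l([606.4,-233,133.2],Rd(92),vel=40); s=sensors.read_state(); print(s['eef_pos'].round(2),s['force'].round(1),s['t'])
ctrl.move_l([578,-233,133.2],vel=60); s=sensors.read_state(); print(s['eef_pos'].round(2),s['force'].round(1),s['t'])
s,im,d=grab('wrist','w10'); np.savez('w10.npz',im=im,d=d,p=s['eef_pos'],R=s['eef_rot'])
E
```

```text
[ 607.91 -233.24  137.02] 15.04279185624587
[ 608.47 -233.91  137.12] [-0.1  1.2 13.4] 30.3333
[ 579.97 -234.32  137.1 ] [-1.   0.6 13.3] 30.9583
```

View pics/w10.png

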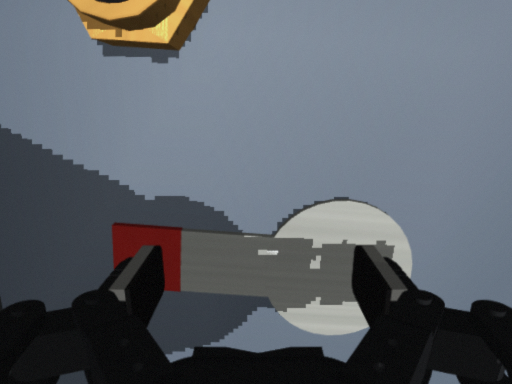

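The blank is now aligned to within a few degrees: tail edge (113,223)→(181,228), disc at about (345,265). I'll locate it, re-press on the disc with a narrow stance, and slide to the edge.

```bash
python3 - <<'E'
from h import *
z=np.load('w10.npz'); im,s=z['im'],dict(eef_pos=z['p'],eef_rot=z['R'])
P=plane('wrist',s,[(113,223),(181,228),(240,235),(114,286),(181,291),(262,296)],123)[:,:2]; print(P.round(1))
for a,b in ((1,0),(2,0),(5,4),(3,0)):
    v=P[b]-P[a]; print(np.degrees(np.arctan2(v[1],v[0])))
c=np.array([[345,198],[376,206],[400,226],[411,258],[405,290],[333,334],[300,328],[276,310],[300,212]])
print(circ(plane('wrist',s,c,123)))
E
```

```text
[[ 520.3 -220.1]
 [ 548.3 -221.2]
 [ 572.5 -223.4]
 [ 518.2 -249.4]
 [ 547.4 -250.6]
 [ 582.7 -251.8]]
177.65167353174425
176.29557568150375
178.01898515936935
85.87965266404717
(array([ 614.32860966, -238.72357136]), np.float64(32.14618030623188))
```

```bash
python3 - <<'E'
from h import *
s=sensors.read_state(); p=s['eef_pos']
ctrl.move_l([p[0],p[1],160],vel=120)
ctrl.gripper_to(40)
ctrl.move_l([606.3,-238.4,156],Rd(87.5),vel=120)
hit=ctrl.move_l([606.3,-238.4,140],vel=40,threshold=6); s=sensors.read_state(); print(hit,s['eef_pos'].round(2),s['t'])
z=s['eef_pos'][2]-3.7
ctrl.move_l([604.9,-238.4,z],vel=25); print(fz(2))
ctrl.move_l([545,-236.5,z],vel=70); s=sensors.read_state(); print(s['eef_pos'].round(2),s['force'].round(1),s['t'])
s,im,d=grab('wrist','w11'); np.savez('w11.npz',im=im,d=d,p=s['eef_pos'],R=s['eef_rot']); open('z.txt','w').write(str(z))
E
```

```text
True [ 606.68 -238.81  146.63] 32.5583
12.223624190525353
[ 546.96 -237.98  146.62] [ 0.6 -1.  12.5] 33.875
```

View pics/w11.png

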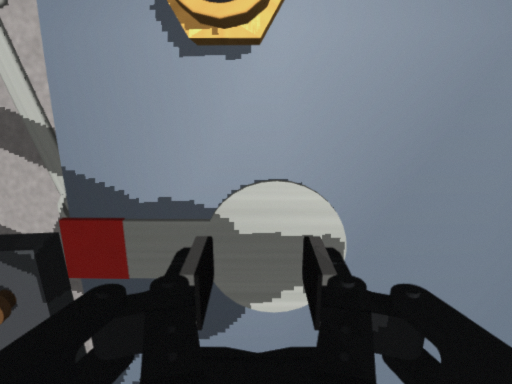

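Tip (60,248) is at the edge and the heading held. I'll compute the position, then do the final slide.

```bash
python3 - <<'E'
from h import *
z=float(open('z.txt').read())
w=np.load('w11.npz'); s=dict(eef_pos=w['p'],eef_rot=w['R'])
c=np.array([[277,180],[310,189],[335,210],[346,240],[342,270],[277,312],[245,305],[225,203]])
cc,r=circ(plane('wrist',s,c,123)); P=plane('wrist',s,[(60,219),(213,219),(66,277),(165,277)],123)[:,:2]; print(cc,r,P.round(1))
dx=515-cc[0]; print(dx)
assert -50<dx<-25
ctrl.move_l([545+dx,-236.5+0.8,z],vel=60); s=sensors.read_state(); print(s['eef_pos'].round(2),s['force'].round(1),s['t'])
s,im,d=grab('wrist','w12'); np.savez('w12.npz',im=im,d=d,p=s['eef_pos'],R=s['eef_rot'])
E
```

```text
[ 555.61979877 -238.67306346] 31.785856336767043 [[ 461.  -219.6]
 [ 528.6 -222.5]
 [ 457.8 -248.2]
 [ 504.3 -249.8]]
-40.6197987679094
[ 506.44 -237.37  146.62] [ 0.9 -1.  13.6] 34.75
```

View pics/w12.png

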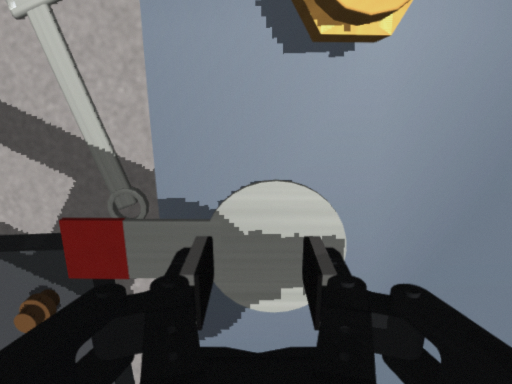

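```bash
python3 - <<'E'
from h import *
w=np.load('w12.npz'); s=dict(eef_pos=w['p'],eef_rot=w['R'])
c=np.array([[277,180],[310,189],[335,210],[346,240],[342,270],[277,312],[245,305],[225,203]])
cc,r=circ(plane('wrist',s,c,123)); P=plane('wrist',s,[(62,219),(213,219),(67,278),(165,278)],123)[:,:2]; print(cc,r,P.round(1))
ctrl.move_l(w['p']+[0,0,25],vel=120)
ctrl.gripper_to(60,90)
ctrl.move_ptp([425,-234,200],Rd(-2.5)); 
s,im,d=grab('wrist','w13'); np.savez('w13.npz',im=im,d=d,p=s['eef_pos'],R=s['eef_rot']); print(s['t'],s['q'].round(2))
E
```

```text
[ 515.10710702 -238.07616221] 31.789696239214347 [[ 421.4 -219. ]
 [ 488.1 -221.9]
 [ 417.6 -248.1]
 [ 463.7 -249.7]]
36.8583 [-0.68  0.07  1.82  0.    1.25  0.93]
```

View pics/w13.png

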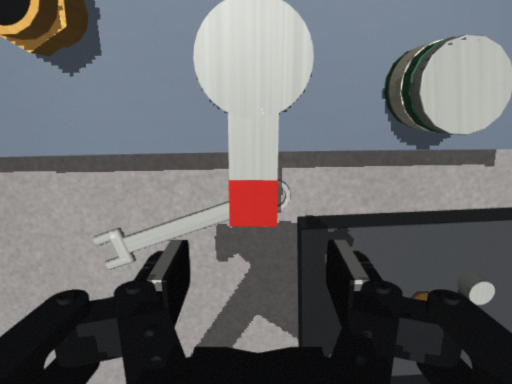

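The tail overhangs with its red end at (253,203), between union and tin, and the disc is at (253,57). I'll measure it and pinch.

```bash
cat >> h.py <<'E'
def blankfit(n,s,im,z,du=None):
    r,X=red(n,s,im,z); rc=np.array(r[0])
    H,S,V=cv2.split(cv2.cvtColor(im,cv2.COLOR_RGB2HSV)); m=((S<25)&(V>165)).astype(np.uint8)
    if du is not None: k=np.zeros_like(m); k[du[1]:du[3],du[0]:du[2]]=1; m&=k
    k,l,st,ce=cv2.connectedComponentsWithStats(m); i=1+np.argmax(st[1:,4]); m=(l==i).astype(np.uint8)
    cs,_=cv2.findContours(m,cv2.RETR_EXTERNAL,cv2.CHAIN_APPROX_NONE); cc=max(cs,key=cv2.contourArea)[:,0]
    P=plane(n,s,cc,z)[:,:2]; P=P[np.hypot(*(P-rc).T)>64]
    c,rad=circ(P); v=rc-c; return c,rad,rc,np.degrees(np.arctan2(v[1],v[0])),np.hypot(*v)
E
python3 - <<'E'
from h import *
w=np.load('w13.npz'); im=w['im']; s=dict(eef_pos=w['p'],eef_rot=w['R'])
im2=im.copy(); im2[:4]=0
c,rad,rc,a,dist=blankfit('wrist',s,im2,123,(185,2,325,185)); print(c,rad,rc,a,dist)
u=np.array([np.cos(np.radians(a)),np.sin(np.radians(a))]); g=rc+u*0.5; Y=a-180
print(g,Y)
ctrl.move_l([g[0],g[1],165],Rd(Y),vel=120)
h=ctrl.move_l([g[0],g[1],127.5],vel=80,threshold=6); print(h)
s=sensors.read_state(); print(s['eef_pos'].round(2),s['force'].round(1))
ctrl.gripper_to(20,90); s=sensors.read_state(); print(s['grip_width'],s['force'].round(1),s['t'])
s,im,d=grab('wrist','w14'); np.savez('w14.npz',im=im,d=d,p=s['eef_pos'],R=s['eef_rot'])
E
```

```text
[ 512.44494619 -237.69930021] 31.514357425004018 [ 432.76150513 -234.05357361] 177.3803945372322 79.7667982453857
[ 432.26202763 -234.0307212 ] -2.619605462767794
False
[ 432.41 -234.15  127.62] [ 0.4 -0.9 -0.3]
24.79682767719998 [-0.   0.8  3.1] 38.4083
```

View pics/w14.png

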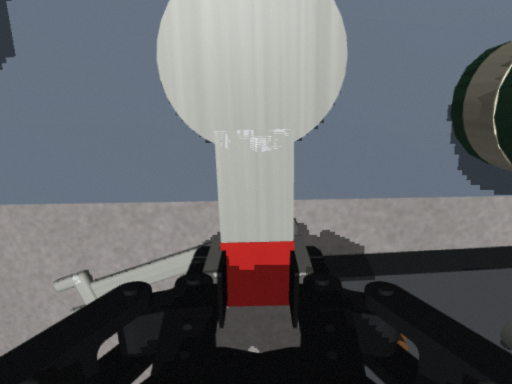

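The pinch is on the red tail at (258,270). Lifting it gently.

```bash
python3 - <<'E'
from h import *
p=sensors.read_state()['eef_pos']
ctrl.move_l(p+[0,0,6],vel=30)
ctrl.move_l(p+[0,0,90],vel=100); ctrl.hold(0.1)
s,im,d=grab('wrist','w15'); np.savez('w15.npz',im=im,d=d,p=s['eef_pos'],R=s['eef_rot']); print(s['grip_width'],s['force'].round(2),s['wrist_torque'].round(3),s['t'],s['eef_pos'])
vv,uu=np.mgrid[2:240:3,150:350:3].reshape(2,-1); P=depthpts('wrist',s,np.c_[uu,vv],d); P=P[(d[vv,uu]>0)&(abs(P[:,2]-(s['eef_pos'][2]-6))<30)]
A=np.c_[P[:,:2]-s['eef_pos'][:2],np.ones(len(P))]; q=np.linalg.lstsq(A,P[:,2],rcond=None)[0]; print('plane',q,len(P),np.std(A@q-P[:,2]), 'z at grasp rel tcp',q[2]-s['eef_pos'][2])
E
```

```text
24.723838361478293 [ 0.12  0.13 -0.69] [0.017 0.057 0.011] 39.925 [ 432.14031967 -234.0172481   217.11373101]
plane [-1.13153548e-02  6.41243009e-05  2.11335526e+02] 3408 0.9021772503617491 z at grasp rel tcp -5.778205198735492
```

View pics/w15.png

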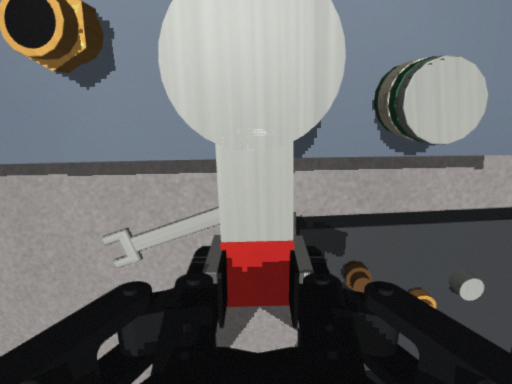

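The plate is held, level to about 0.7°. I'll compute the disc centre in the tool frame and carry it to above the valve.

```bash
python3 - <<'E'
from h import *
w=np.load('w15.npz'); im=w['im']; s=dict(eef_pos=w['p'],eef_rot=w['R']); d=w['d']
zt=w['p'][2]-5.8-0.9
H,S,V=cv2.split(cv2.cvtColor(im,cv2.COLOR_RGB2HSV)); m=((S<25)&(V>165)).astype(np.uint8); m[240:]=0; m[:,:150]=0; m[:,352:]=0
k,l,st,ce=cv2.connectedComponentsWithStats(m); i=1+np.argmax(st[1:,4]); m=(l==i).astype(np.uint8)
cs,_=cv2.findContours(m,cv2.RETR_EXTERNAL,cv2.CHAIN_APPROX_NONE); cc=max(cs,key=cv2.contourArea)[:,0]
cc=cc[(cc[:,1]>3)]
P=plane('wrist',s,cc,zt)[:,:2]; L=(np.c_[P,np.full(len(P),zt)]-w['p'])@w['R']
D=L[(L[:,0]>60)]; c,r=circ(D); print('disc tool xy',c,r)
T=L[(L[:,0]>18)&(L[:,0]<45)]; up=T[T[:,1]>0]; lo=T[T[:,1]<0]
for q in (up,lo): print(np.polyfit(q[:,0],q[:,1],1), len(q))
np.save('dt.npy',c)
E
```

```text
disc tool xy [81.61285589  0.12378431] 31.719807117716428
[-0.02147606 16.0202832 ] 69
[  0.65665897 -36.80397126] 156
```

```bash
python3 - <<'E'
from h import *
a=np.radians(22.2); C=np.array([425.7,276.9]); u=np.array([np.cos(a),np.sin(a)])
p=C-81.6*u; print(p)
ctrl.move_ptp([p[0],p[1],260],Rd(22.2)); print(sensors.read_state()['t'])
ctrl.move_l([p[0],p[1],206],vel=120); ctrl.hold(0.15)
s,im,d=grab('wrist','w16'); np.savez('w16.npz',im=im,d=d,p=s['eef_pos'],R=s['eef_rot']); print(s['grip_width'],s['t'],s['eef_pos'],s['q'].round(2))
s,im,d=grab('side','side1'); np.savez('side1.npz',im=im,d=d); s,im,d=grab('top','top2');np.savez('top2.npz',im=im,d=d)
E
```

```text
[350.14896028 246.0681918 ]
41.7583
24.737711208121663 42.5083 [351.08356354 246.3469982  207.16557261] [ 0.41 -0.06  1.94 -0.    1.27  1.59]
```

View pics/w16.png

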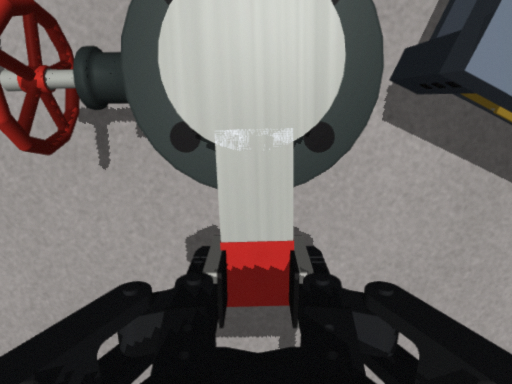

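View pics/side1.png

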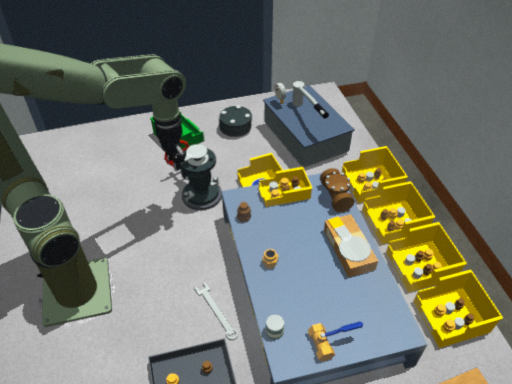

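w16 shows the blank over the flange: bolt holes at (185,137) and (320,137) symmetric about the tail, flange edges at columns 122 and 383. I'll measure disc against flange in this one image.

```bash
python3 - <<'E'
from h import *
w=np.load('w16.npz'); im=w['im']; s=dict(eef_pos=w['p'],eef_rot=w['R']); d=w['d']; g=im.max(2)
def tool(P): return (P-w['p'])@w['R']
# flange edge: per-row scan outward from dark to light on both sides
E=[]
for row in range(95,165,3):
    L=[c for c in range(230,90,-1) if g[row,c]>100 and g[row,c-3]>100 and im[row,c].min()>60]
    # left: dark run starting from disc edge outward
    cols=np.arange(90,256)[::-1]; dark=g[row,cols]<90
    i=np.argmax(dark); j=i
    while j<len(cols) and (g[row,cols[j]]<90): j+=1
    el=cols[min(j,len(cols)-1)]
    cols=np.arange(256,420); dark=g[row,cols]<90; i=np.argmax(dark); j=i
    while j<len(cols) and g[row,cols[j]]<90: j+=1
    er=cols[min(j,len(cols)-1)]
    E.append((el,er,row))
E=np.array(E); print(E[::4].tolist())
pts=np.r_[np.c_[E[:,1],E[:,2]],np.c_[E[:,0][E[:,2]>130]+1,E[:,2][E[:,2]>130]]]
F=tool(plane('wrist',s,pts,169)); 
c,r=circ(F)
for _ in range(3):
    res=np.hypot(*(F[:,:2]-c).T)-r; k=abs(res)<1.5; c,r=circ(F[k]); 
print('flange tool',c,r,k.sum(),len(k))
# holes
hp=[]
for x0,y0 in ((185,137),(320,137)):
    m=(g[y0-22:y0+22,x0-22:x0+22]<32).astype(np.uint8); kk,l,st,ce=cv2.connectedComponentsWithStats(m); i=1+np.argmax(st[1:,4]); px=ce[i]+[x0-22,y0-22]; q=tool(plane('wrist',s,px,168))[0]; hp.append(q[:2]); print('hole',px,st[i].tolist(),q)
hp=np.array(hp); v=hp[0]-hp[1]; print('sep',np.hypot(*v),'ang of hole line vs tool y',np.degrees(np.arctan2(v[0],v[1])), 'centre from holes',hp.mean(0)+np.array([30.05,0]))
# disc
zt=w['p'][2]-6.7
H,S,V=cv2.split(cv2.cvtColor(im,cv2.COLOR_RGB2HSV)); m=((S<25)&(V>140)).astype(np.uint8); m[240:]=0; m[:,:150]=0; m[:,352:]=0
k,l,st,ce=cv2.connectedComponentsWithStats(m); i=1+np.argmax(st[1:,4]); m=(l==i).astype(np.uint8)
cs,_=cv2.findContours(m,cv2.RETR_EXTERNAL,cv2.CHAIN_APPROX_NONE); cc=max(cs,key=cv2.contourArea)[:,0]; cc=cc[cc[:,1]>3]
L=tool(plane('wrist',s,cc,zt)); D=L[L[:,0]>62]; c2,r2=circ(D); print('disc tool',c2,r2)
T=L[(L[:,0]>15)&(L[:,0]<43)]
print(T[:,0].min())
for sg in (1,-1):
    q=T[(T[:,1]*sg>9)]; print(np.polyfit(q[:,0],q[:,1],1),len(q))
E
```

```text
[[90, 378, 95], [129, 374, 107], [90, 369, 119], [136, 362, 131], [150, 354, 143], [160, 343, 155]]
flange tool [80.41808225 -0.19939901] 56.64610241649679 34 36
hole [187.83870968 145.80645161] [17, 25, 19, 12, 62] [ 46.07635371 -29.59938015  39.2804198 ]
hole [319.5083612  137.91638796] [6, 8, 30, 29, 598] [49.67376203 30.32294162 39.28823452]
sep 60.030209004819426 ang of hole line vs tool y -176.56439841820608 centre from holes [77.92505787  0.36178074]
disc tool [8.05582329e+01 5.48174714e-03] 31.809168308431367
15.007028769711882
[-0.03520113 28.11538045] 166
[-8.98966095e-03 -2.55299025e+01] 190
```

```bash
python3 - <<'E'
from h import *
print(sensors.read_state()['eef_pos'])
w=np.load('w16.npz'); im=w['im']; d=w['d']; s=dict(eef_pos=w['p'],eef_rot=w['R']); g=im.max(2)
vv,uu=np.mgrid[2:200:2,160:345:2].reshape(2,-1); P=depthpts('wrist',s,np.c_[uu,vv],d); L=(P-w['p'])@w['R']; k=(abs(L[:,2]-6)<14)&(d[vv,uu]>0); L=L[k]
q=np.linalg.lstsq(np.c_[L[:,:2],np.ones(len(L))],L[:,2],rcond=None)[0]; print('plane tool',q,len(L),'z at disc',q@[81,0,1])
for th in (38,45,52):
  for x0,y0 in ((185,137),(320,137)):
    m=(g[y0-22:y0+22,x0-22:x0+22]<th).astype(np.uint8); kk,l,st,ce=cv2.connectedComponentsWithStats(m); i=1+np.argmax(st[1:,4]); px=ce[i]+[x0-22,y0-22]; qq=(plane('wrist',s,px,168)-w['p'])@w['R']; print(th,px,st[i].tolist(),qq[0])
E
python3 - <<'E'
import cv2
im=cv2.imread('pics/w16.png')[0:220,100:410]; cv2.imwrite('pics/w16c.png',cv2.resize(cv2.convertScaleAbs(im,alpha=1.5,beta=10),None,fx=2.5,fy=2.5))
E
```

```text
[350.6632327  246.29659121 206.78323384]
plane tool [ 1.41520722e-02 -9.01143117e-04  5.43953846e+00] 6850 z at disc 6.585856304478836
38 [184.43443918 137.69984202] [7, 7, 37, 30, 633] [ 49.76435717 -30.96541527  39.28958426]
38 [319.45343511 137.63053435] [6, 7, 30, 31, 655] [49.80284321 30.29208461 39.28855497]
45 [184.37219731 137.67115097] [7, 7, 37, 30, 669] [ 49.77741374 -30.99309829  39.28961712]
45 [318.97454031 137.77652051] [0, 7, 37, 31, 707] [49.73612321 30.07700519 39.28839358]
52 [184.45402299 137.82327586] [7, 7, 37, 31, 696] [ 49.7085504  -30.9594117   39.28944585]
52 [319.01902174 137.8111413 ] [0, 6, 37, 32, 736] [49.72054942 30.09796164 39.2883546 ]
```

View pics/w16c.png

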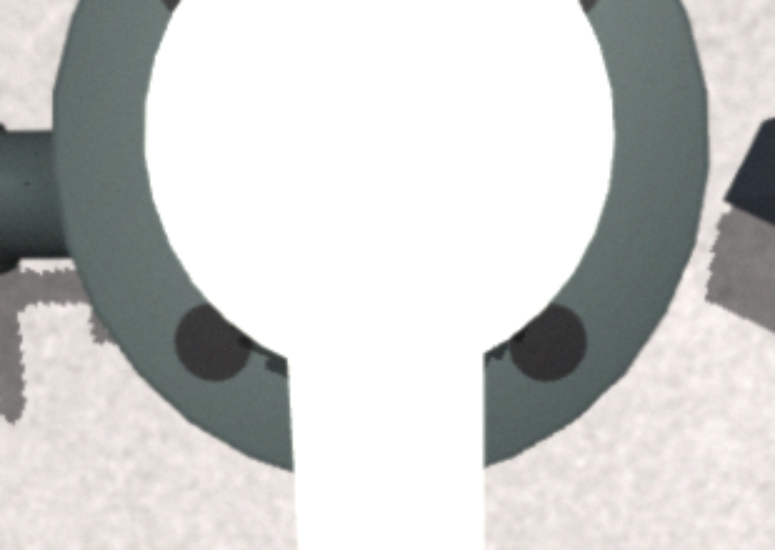

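The tail is square to the holes and the disc is within about 0.7 mm of centre. I'll make a small correction and lower gently until it touches.

```bash
python3 - <<'E'
from h import *
ctrl.move_l([350.0,246.25,188],vel=60); ctrl.hold(0.1); s=sensors.read_state(); print(s['eef_pos'],s['force'].round(2),s['t'])
h=ctrl.move_l([350.0,246.25,179.5],vel=10,threshold=2.5); s=sensors.read_state(); print(h,s['eef_pos'],s['force'].round(2),s['wrist_torque'].round(3),s['t'])
s,im,d=grab('wrist','w17'); np.savez('w17.npz',im=im,d=d,p=s['eef_pos'],R=s['eef_rot'])
vv,uu=np.mgrid[2:200:2,160:345:2].reshape(2,-1); P=depthpts('wrist',s,np.c_[uu,vv],d); L=P; k=(abs(L[:,2]-175)<4)&(d[vv,uu]>0); L=L[k]
q=np.linalg.lstsq(np.c_[L[:,:2]-[425.7,276.9],np.ones(len(L))],L[:,2],rcond=None)[0]; print('plane world',q,len(L))
E
```

```text
[350.06397107 246.29302918 187.96025177] [ 0.56  0.1  -0.99] 43.2083
True [349.9725446  246.24180149 179.77623866] [-0.13  0.89  1.4 ] [ 0.064 -0.195  0.005] 43.9833
plane world [1.55128638e-02 5.05103040e-03 1.75756131e+02] 7043
```

View pics/w17.png

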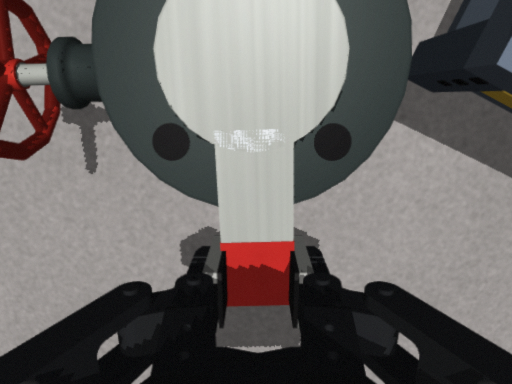

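```bash
cat > rel.py <<'E'
from h import *
def rel(s,im,zt,hpx,dv=140):
    g=im.max(2); R=np.array(s['eef_rot']); p=np.array(s['eef_pos']); t=lambda P:(P-p)@R
    hp=[]
    for x0,y0 in hpx:
        m=(g[y0-24:y0+24,x0-24:x0+24]<42).astype(np.uint8); kk,l,st,ce=cv2.connectedComponentsWithStats(m); i=1+np.argmax(st[1:,4]); hp.append(t(plane('wrist',s,ce[i]+[x0-24,y0-24],168))[0,:2])
    hp=np.array(hp); v=hp[1]-hp[0]; v/=np.hypot(*v); n=np.array([v[1],-v[0]]); cen=hp.mean(0)+30.05*n*np.sign(n[0])
    H,S,V=cv2.split(cv2.cvtColor(im,cv2.COLOR_RGB2HSV)); m=((S<25)&(V>dv)).astype(np.uint8); m[240:]=0; m[:,:130]=0; m[:,372:]=0
    k,l,st,ce=cv2.connectedComponentsWithStats(m); i=1+np.argmax(st[1:,4]); m=(l==i).astype(np.uint8)
    cs,_=cv2.findContours(m,cv2.RETR_EXTERNAL,cv2.CHAIN_APPROX_NONE); cc=max(cs,key=cv2.contourArea)[:,0]; cc=cc[cc[:,1]>3]
    L=t(plane('wrist',s,cc,zt)); D=L[L[:,0]>hp.mean(0)[0]+12]; c2,r2=circ(D)
    print('holes',hp.round(2).tolist(),'centre',cen.round(2),'disc',c2.round(2),round(r2,2),'disc-centre',(c2-cen).round(2)); return c2-cen
E
python3 - <<'E'
from rel import *
w=np.load('w17.npz'); rel(dict(eef_pos=w['p'],eef_rot=w['R']),w['im'],175,((171,141),(332,141)))
w=np.load('w16.npz'); rel(dict(eef_pos=w['p'],eef_rot=w['R']),w['im'],200.5,((185,137),(320,137)))
E
```

```text
holes [[51.44, -30.53], [51.34, 30.22]] centre [81.44 -0.11] disc [ 8.131e+01 -5.000e-02] 32.42 disc-centre [-0.14  0.06]
holes [[49.72, -30.74], [49.77, 30.01]] centre [79.79 -0.39] disc [8.055e+01 1.000e-02] 31.8 disc-centre [0.76 0.39]
```

The disc is centred to about 0.2 mm. I'll level the tail by +1.1 mm, let go, retreat straight up and look.

```bash
python3 - <<'E'
from rel import *
ctrl.move_l([350.0,246.25,180.9],vel=10); s=sensors.read_state(); print(s['eef_pos'],s['force'].round(2),s['wrist_torque'].round(3))
ctrl.gripper_to(50); s=sensors.read_state(); print(s['grip_width'],s['force'].round(2),s['t'])
ctrl.move_l([350.0,246.25,205],vel=60)
ctrl.move_l([340.0,246.25,290],vel=150); ctrl.hold(0.2)
s,im,d=grab('wrist','w18'); np.savez('w18.npz',im=im,d=d,p=s['eef_pos'],R=s['eef_rot']); print(s['t'])
grab('top','top3'); grab('side','side2')
E
```

```text
[349.70177635 246.10511866 180.61078304] [ 0.9  -0.54  0.01] [ 0.03  -0.052  0.035]
49.475745832925895 [ 0.13 -0.39  0.94] 44.775
46.2417
```

View pics/w18.png

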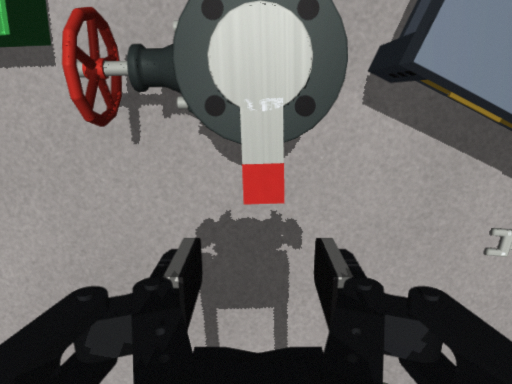

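View pics/top3.png

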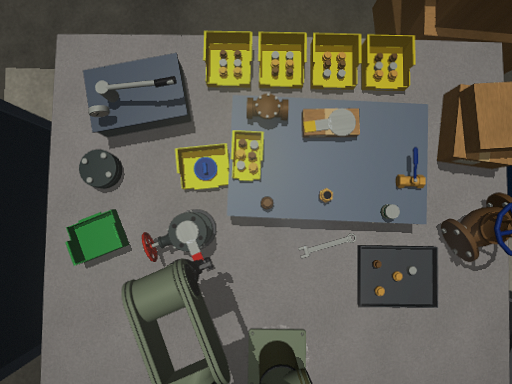

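```bash
python3 - <<'E'
from rel import *
w=np.load('w18.npz'); im,d=w['im'],w['d']; s=dict(eef_pos=w['p'],eef_rot=w['R'])
g=im.max(2)
h=[]
for x0,y0 in ((212,10),(304,10),(215,105),(305,105)):
    a,b=max(0,y0-18),x0-18; m=(g[a:y0+18,b:x0+18]<42).astype(np.uint8); k,l,st,ce=cv2.connectedComponentsWithStats(m); i=1+np.argmax(st[1:,4]); h.append(plane('wrist',s,ce[i]+[b,a],168)[0,:2]); print(st[i])
h=np.array(h); print(h.round(1).tolist()); lower=h[2:]; v=lower[1]-lower[0]; v/=np.hypot(*v); n=np.array([-v[1],v[0]]); n*=np.sign(n[0]); cen=lower.mean(0)+30.05*n; print('centre lower',cen,'mean4',h.mean(0),'axis',np.degrees(np.arctan2(n[1],n[0])))
H,S,V=cv2.split(cv2.cvtColor(im,cv2.COLOR_RGB2HSV)); m=((S<25)&(V>140)).astype(np.uint8); m[165:]=0; m[:,:190]=0; m[:,330:]=0
k,l,st,ce=cv2.connectedComponentsWithStats(m); i=1+np.argmax(st[1:,4]); m=(l==i).astype(np.uint8)
cs,_=cv2.findContours(m,cv2.RETR_EXTERNAL,cv2.CHAIN_APPROX_NONE); cc=max(cs,key=cv2.contourArea)[:,0]; 
P=plane('wrist',s,cc,175)[:,:2]; r,X=red('wrist',s,im,175); rc=np.array(r[0])
D=P[np.hypot(*(P-rc).T)>62]; c,rad=circ(D); vv=rc-c; print('disc',c,rad,'red',rc,np.hypot(*vv),'tail from disc',np.degrees(np.arctan2(*vv[::-1]))+180)
v_,u_=np.mgrid[2:205:2,200:320:2].reshape(2,-1); L=depthpts('wrist',s,np.c_[u_,v_],d); k=(abs(L[:,2]-175)<2.2)&(d[v_,u_]>0); L=L[k]
q=np.linalg.lstsq(np.c_[L[:,:2]-c,np.ones(len(L))],L[:,2],rcond=None)[0]; print('plane',q,len(L))
E
```

```text
Traceback (most recent call last):
ValueError: attempt to get argmax of an empty sequence
```

```bash
python3 - <<'E'
from rel import *
w=np.load('w18.npz'); im,d=w['im'],w['d']; s=dict(eef_pos=w['p'],eef_rot=w['R'])
g=im.max(2); print(g[105,215],g[105,198],g[8,212])
h=[]
for x0,y0 in ((212,10),(304,10),(215,105),(305,105)):
    a,b=max(0,y0-15),x0-15; sub=g[a:y0+15,b:x0+15]; m=(sub<(int(g[y0,x0])+16)).astype(np.uint8); k,l,st,ce=cv2.connectedComponentsWithStats(m); i=1+np.argmax(st[1:,4]); h.append(plane('wrist',s,ce[i]+[b,a],168)[0,:2]); print(st[i])
h=np.array(h); print(h.round(1).tolist()); lower=h[2:]; v=lower[1]-lower[0]; v/=np.hypot(*v); n=np.array([-v[1],v[0]]); n*=np.sign(n[0]); cen=lower.mean(0)+30.05*n; print('centre lower',cen,'mean4',h.mean(0),'axis',np.degrees(np.arctan2(n[1],n[0])))
H,S,V=cv2.split(cv2.cvtColor(im,cv2.COLOR_RGB2HSV)); m=((S<25)&(V>150)).astype(np.uint8); m[163:]=0; m[:,:200]=0; m[:,320:]=0
k,l,st,ce=cv2.connectedComponentsWithStats(m); i=1+np.argmax(st[1:,4]); print(st[i]); m=(l==i).astype(np.uint8)
cs,_=cv2.findContours(m,cv2.RETR_EXTERNAL,cv2.CHAIN_APPROX_NONE); cc=max(cs,key=cv2.contourArea)[:,0]; 
P=plane('wrist',s,cc,175)[:,:2]
H0=((S>170)&((H<6)|(H>174))&(V>110)).astype(np.uint8); H0[:,:200]=0; H0[:150]=0; vv,uu=np.where(H0); X=plane('wrist',s,np.c_[uu,vv],175)[:,:2]; rc=np.array(cv2.minAreaRect(X.astype(np.float32))[0])
D=P[np.hypot(*(P-rc).T)>62]; c,rad=circ(D); t=rc-c; print('disc',c,rad,'red',rc,np.hypot(*t),'tail',np.degrees(np.arctan2(t[1],t[0])))
v_,u_=np.mgrid[2:205:2,200:320:2].reshape(2,-1); L=depthpts('wrist',s,np.c_[u_,v_],d); k=(abs(L[:,2]-175)<2.2)&(d[v_,u_]>0); L=L[k]
q=np.linalg.lstsq(np.c_[L[:,:2]-c,np.ones(len(L))],L[:,2],rcond=None)[0]; print('plane',q,len(L))
E
```

```text
40 73 46
[  4   0  23  20 368]
[  8   0  22  20 368]
[  5   5  20  21 341]
[  5   6  21  21 345]
[[441.7, 316.3], [464.6, 260.3], [386.3, 293.8], [409.2, 237.7]]
centre lower [425.582878   277.04885169] mean4 [425.46025524 276.9983243 ] axis 22.157796691911134
[  208     1   112   162 11851]
disc [425.54240787 277.07360553] 32.52127489764941 red [350.05926514 243.85932922] 82.46752687007809 tail -156.2494285557471
plane [-1.02688725e-03 -1.44864340e-03  1.75314449e+02] 3113
```

The disc is centred to about 0.1 mm, the plate is flat to about 0.1°, and the tail is about 1.6° off midway. Nothing else has moved in the top view, so I'm handing in.

```bash
python3 - <<'E'
from h import *
print(sensors.read_state()['t']); ctrl.finish_job()
E
```

```text
46.3917
the job is handed in; nothing more can be done
```

The job is done and handed in at 46.4 s of the 72 s allowed. I put the cover in the yellow bin and slid the blank to the front edge with pressed fingertips. I then pinched it by the overhanging tail, laid it on the flange under force feedback and let go.

**Last checks:**
- **Centring:** the disc measures within about 0.1 mm of the bolt-hole centre.
- **Flatness:** the plate lies flat to about 0.1°, its top at z ≈ 175 mm.
- **Tail direction:** the tail is about 1.6° off midway between the bolt holes. The hover view before lowering showed it square to the holes, so it may have shifted slightly on release.
- **Everything else:** in the last top view, by eye, the bystanders are where they started and the cover is in the bin. I took a final side view too but did not look at it.

**What disagreed or went wrong on the way:**
- The first try at turning the blank on the shelf slipped without rotating it. A wider finger stance, in two passes, turned it.
- The top and wrist cameras differed by about 7 mm on the bin's position. I used the wrist reading, and the cover landed well inside.

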